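# Hold the spring clip open on the sold winch's price card

### The arm

A 6-joint arm with a two-finger parallel gripper is mounted at the origin on the work surface. World frame = base frame: x ahead of the robot, y to its left, z up, the work surface at z = 0. Lengths are in m, angles in degrees, forces in N, time in s.
With the tool pointing down it reaches from about 0.4 to 0.825 m from the base axis. Payload 7 kg.
Tool frame: the origin (TCP) lies on the centre line of the jaws, within the pads' length; the fingertips stand 19 mm ahead of it and the grasp point (between the pads) is the TCP; z points along the fingers, y is the line along which they close (so a half turn about z gives the same grasp; the last joint's range is limited). The gripper opens to 88 mm and grips with 3 to 60 N. Pads are 19 mm wide; open, the fingers measure 130 mm over their backs; the gripper's body (78 mm by 193 mm) begins 47 mm behind the grasp point.
Start: joints at [-49.269, 20.546, 0.682, 0, -70.136, -16.507], TCP at [0.277, -0.616, 0.223] pointing down, gripper open.
Joint ranges: [-176.03, 176.03], [-82.01, 121.73], [-58.28, 71.71], [-173.87, 95.51], [-174.79, -0.11], [-173.66, 173.66]. Speed limits (degrees/s): [136.94, 136.94, 172.46, 180, 180, 180].

### API

Orientations are given as [roll, pitch, yaw] about the fixed x, y, z axes, in that order (R = Rz(yaw) Ry(pitch) Rx(roll)).
In Python, from plant import get_state, capture, close_job gives the robot as it stands.
- The arm moves only by the tool apply_moves, never from a script. Its argument "targets" is a list of rows, each a list of 7 numbers: the opening, from 0 (shut) to 1 (fully open), then the shift along the tool's x, y, z normalised to -1 to 1, where 1 is 1000 mm, then the turn, a rotation vector about the tool's x, y, z normalised to -1 to 1, where 1 is 90 degrees. In form: [[claw, tx, ty, tz, ax, ay, az], ...]. A call has 1 to 20 rows; each row shifts and turns the commanded pose from where the row before left it, along the tool's axes as they then stand; what a row does not reach is not made up. A row lasts 1/12 s, in which the tool goes at most 41.7 mm and 7.16 degrees, less where a joint would pass 70% of its speed; a pose out of reach is approached as far as the arm can. A call with a number of a shift or a turn outside -1 to 1 is refused whole. A call with a gripper value outside its range is refused whole. The fingers move at their own pace and stop on an object; "newtons" is the grip in N (left out, the last holds). Time passes only in rows, so rows that do not move let the fingers close. It gives the time, the measured TCP pose, the force, the opening and the grip force at its end, in the units of the state.
- get_state(): the state, without advancing time (a new reading comes with each control period).
- capture(name): name is "scene" or "top"; returns a dict with "frame" (480x640x3 uint8, red, green, blue), "range_z" (480x640 float32, m along the optical axis (not along the pixel's ray), 0 where there is no reading), "camera_matrix" (3x3 intrinsics, pixels), "k1" (the pictures are not rectified: a ray, as slopes to the right and down, at radius r is drawn at 1 + k1 r^2 times it, then the intrinsics apply), "T" (4x4, takes a point from camera to world coordinates). Camera axes: x right, y down, z forward; pixel columns grow to the right and rows downward; lengths in m; the calibration is good to about 2 mm. A picture is of the moment at which its call begins.
- close_job(): hands the job in; it is judged then, once.
The state is a dict: "time_s": time; "joints": joint angles; "qd": joint speeds; "joint_torque": joint torques, N m; "tcp_pos": TCP position; "eef_rot": TCP orientation; "contact_force": force on the tool from outside, world axes, zero at the start; "moment": the same for the moment, N m; "gripper_width": finger opening in m; "gripper_force": force on a finger pad.
Only numpy, scipy, OpenCV 4.12 (cv2) and the standard library are available. Lean on these libraries where they do the work, as an engineer would, in place of code of your own. Each camera call takes 0.05 s, during which the arm holds its last target. There are 200 camera calls.

### The job

The bronze winch has just been sold: squeeze the handles of the orange spring clip that bites the front rim of the blue bin, take it off, and hold it squeezed wide open, squarely over the middle of the top edge of the price card that stands in front of the bronze winch, one jaw on either side and the edge well down between the jaws, without clip or fingers touching the card, so that I can slip the sold ticket in. Do not let go or let the clip bite: finish while still holding it open there. Leave the bins, the cards and the other goods standing where they are.

Things in the scene. Friction and masses are not known exactly. Their poses are not given: they have to be found in the camera images.
- clip: Orange spring clip like a big clothes peg, 24 mm wide, about 50 g: two levers on a steel pin with a coil spring. Origin: middle of the pin. y along the pin; z from jaws to handles, up at the start; x is the way the jaws spread. This frame turns with the +x lever (+x handle and jaw). It starts biting the blue bin's front lip, y along the lip, pin 22 mm above the lip's top, jaw tips 18 mm below it.
- clip_handles (a point): Point between the handles, 42 mm above the pin, where to squeeze (along clip x). Handles end 56 mm above the pin (60 squeezed). While it bites they slope outwards 0.31 rad each: outer width 46 mm here, 54 mm at the ends, 19 mm at the pin. Fully squeezed, their outer faces are parallel and 18 mm apart. Squeezing here takes 8 N a side to begin, 14 N fully open.
- clip_lever (a joint): Opening angle between the clip's levers, rad: 0 when it bites a 4 mm edge, -0.10 shut on nothing, 0.62 wide open at its stop (handles squeezed fully). The coil spring always drives it shut: 0.35 N m at 0, 0.57 N m at 0.62.
- jaw_a (a point): Tip of the clip's +x jaw: lower edge of its pad's inner face, mid width, 40 mm below the pin (38 mm when wide open). Wide open, the gap between the two jaws is 28 mm at the tips and 20 mm at the upper ends of the pads, 25 mm below the pin; the throat ends 5 mm below the pin.
- jaw_b (a point): Tip of the clip's -x jaw, likewise.
- bin_blue: Blue open-front parts bin, 160 mm deep (x) x 110 mm wide (y), loose, 1.3 kg. Front lip at its own -x end (facing the robot): 55 mm high, 4 mm thick, mid-plane at x = -78 mm; back wall 80 mm high; side walls 80 mm high at the rear, 55 mm at the front. Origin: centre of its underside, z up. Stands left or right of the cards, a like grey bin on the other side.
- bin_grey: Grey bin of the same shape and size as the blue one, without a clip; stays where it is.
- winch_bronze: Bronze (copper-brown) sheet winch, upright, 116 mm across the base, 125 mm high, 3.2 kg, loose. Origin: centre of its underside; axes parallel to the world's. The three winches stand in a row behind the cards (as the robot sees them), in any order.
- winch_chrome: Bright metal sheet winch, upright, 116 mm across the base, 125 mm high, 2.8 kg, loose. Origin: centre of its underside; axes parallel to the world's. The three winches stand in a row behind the cards (as the robot sees them), in any order.
- winch_black: Black sheet winch, upright, 116 mm across the base, 125 mm high, 2.6 kg, loose. Origin: centre of its underside; axes parallel to the world's. The three winches stand in a row behind the cards (as the robot sees them), in any order.
- card_left: Price card, left (+y) of three alike: upright white board 90 mm wide (its y), 4 mm thick (its x), top edge 130 mm above the origin, in a dark weighted base 56 x 96 mm, 16 mm high. Loose, 0.55 kg. Origin: centre of the base's underside; z up. Each card stands on the robot's side of the winch it belongs to, 0.12 to 0.24 m nearer and within 40 mm of that winch's y.
- card_middle: Price card, middle of three alike: upright white board 90 mm wide (its y), 4 mm thick (its x), top edge 130 mm above the origin, in a dark weighted base 56 x 96 mm, 16 mm high. Loose, 0.55 kg. Origin: centre of the base's underside; z up. Each card stands on the robot's side of the winch it belongs to, 0.12 to 0.24 m nearer and within 40 mm of that winch's y.
- card_right: Price card, right (-y) of three alike: upright white board 90 mm wide (its y), 4 mm thick (its x), top edge 130 mm above the origin, in a dark weighted base 56 x 96 mm, 16 mm high. Loose, 0.55 kg. Origin: centre of the base's underside; z up. Each card stands on the robot's side of the winch it belongs to, 0.12 to 0.24 m nearer and within 40 mm of that winch's y.
- card_left_top (a point): Middle of that card's top edge, 130 mm above its origin; axes as the card's.
- card_middle_top (a point): Middle of that card's top edge, 130 mm above its origin; axes as the card's.
- card_right_top (a point): Middle of that card's top edge, 130 mm above its origin; axes as the card's.
- winch_handle: Cranked aluminium winch handle with black grip lying flat at the right side, about 250 x 165 mm, 32 mm high, 0.6 kg; stays where it is. Origin: underside at the middle of its arm.
- grease_tin: Red grease tin, 76 mm across, 68 mm high, at the left side; stays where it is. Origin: centre of its underside.
There are look-alikes about, which are no part of the job. Of the things that look like the winch_bronze, take the one that is farthest to the robot's left at the start.

How it is judged (in metres and radians):
On the way:
1. the clip is off the bin, held in the air by its squeezed handles (contact force between clip and bin_blue below 0.1 N and z of clip in the frame of bin_blue above 0.105 m and contact force between the fingers and clip above 3 N and value of joint clip_lever above 0.2 rad), for 0.1 s.
At the end, for the whole second after the job is handed in: Clip held by its handles (over 4 N), open over 0.45 rad, still, around the bronze winch's card: jaw tips on either side (5 mm from mid-plane), 6 mm or more below the top edge, pin above it, within 22 mm of its middle and 0.35 rad; clip and fingers clear of the card, moved under 15 mm (value of joint clip_lever above 0.45 rad and contact force between the fingers and clip above 4 N and linear speed of clip below 0.02 m/s and ((y of card_left in the frame of winch_bronze between -0.09 and 0.09 m and ((x of jaw_a in the frame of card_left above 0.005 m and x of jaw_b in the frame of card_left below -0.005 m) or (x of jaw_b in the frame of card_left above 0.005 m and x of jaw_a in the frame of card_left below -0.005 m)) and z of each of jaw_a, jaw_b in the frame of card_left_top below -0.006 m and z of clip in the frame of card_left_top above 0 m and y of clip in the frame of card_left between -0.022 and 0.022 m and angle between the y axis of clip and the y axis of card_left, either way round below 0.35 rad and contact force between each of clip, the fingers and card_left below 0.3 N and distance of card_left from where it was at the start of the episode below 0.015 m and angle between card_left's own z axis and vertical below 0.1 rad) or (y of card_middle in the frame of winch_bronze between -0.09 and 0.09 m and ((x of jaw_a in the frame of card_middle above 0.005 m and x of jaw_b in the frame of card_middle below -0.005 m) or (x of jaw_b in the frame of card_middle above 0.005 m and x of jaw_a in the frame of card_middle below -0.005 m)) and z of each of jaw_a, jaw_b in the frame of card_middle_top below -0.006 m and z of clip in the frame of card_middle_top above 0 m and y of clip in the frame of card_middle between -0.022 and 0.022 m and angle between the y axis of clip and the y axis of card_middle, either way round below 0.35 rad and contact force between each of clip, the fingers and card_middle below 0.3 N and distance of card_middle from where it was at the start of the episode below 0.015 m and angle between card_middle's own z axis and vertical below 0.1 rad) or (y of card_right in the frame of winch_bronze between -0.09 and 0.09 m and ((x of jaw_a in the frame of card_right above 0.005 m and x of jaw_b in the frame of card_right below -0.005 m) or (x of jaw_b in the frame of card_right above 0.005 m and x of jaw_a in the frame of card_right below -0.005 m)) and z of each of jaw_a, jaw_b in the frame of card_right_top below -0.006 m and z of clip in the frame of card_right_top above 0 m and y of clip in the frame of card_right between -0.022 and 0.022 m and angle between the y axis of clip and the y axis of card_right, either way round below 0.35 rad and contact force between each of clip, the fingers and card_right below 0.3 N and distance of card_right from where it was at the start of the episode below 0.015 m and angle between card_right's own z axis and vertical below 0.1 rad))); the arm keeps its last pose, push and grip.
It fails at once if a winch, bin or other bystander is moved more than 20 mm (distance of any of winch_bronze, winch_chrome, winch_black, bin_blue, bin_grey, winch_handle, grease_tin from where it was at the start of the episode above 0.02 m).
It fails at once if a price card is moved more than 20 mm or tipped (distance of any of card_left, card_middle, card_right from where it was at the start of the episode above 0.02 m or angle between any of card_left, card_middle, card_right's own z axis and vertical above 0.25 rad).
It fails at once if the clip falls down (height (world z) of clip below 0.04 m).
It fails at once if the clip is let shut after it came off the bin (z of clip in the frame of bin_blue above 0.105 m and value of joint clip_lever below 0.1 rad).
It also fails if it takes over 38 s, if anything falls off the work surface, if the arm or the gripper's body presses on something with over 40 N, if the wrist force passes 120 N, or if a joint passes its speed limit or range.

## Working session

There is one attempt and no reset: what is moved stays moved. The work goes in short steps, Python scripts to look and compute and a tool call to move; the robot and the scene stay as the last step left them, time stands still between calls to the robot, and variables do not carry over. Pictures are saved under pics/ and viewed, at most 10 in all, crops included, and the job is handed in when it is done.

Besides the shell and the picture viewer there is one more tool, called after ">>>" by a JSON object that holds its "op" and its "data". apply_moves: Moves the arm, as the interface text tells. Scaled input: -1 to 1 covers 1000 mm each way for a shift and 90 degrees each way for a turn. Its arguments: {"type":"object","properties":{"targets":{"type":"array","items":{"type":"array","items":{"type":"number"}}},"newtons":{"type":"number"}},"required":["targets"]}

```bash
mkdir -p pics; cat > h.py <<'E'
import numpy as np, cv2
from plant import get_state, capture, close_job
def grab(n):
    c=capture(n); np.savez(f'{n}.npz',**c); return c
def load(n): return dict(np.load(f'{n}.npz'))
def cloud(c):
    K=c['camera_matrix']; k1=float(c['k1']); z=c['range_z']
    v,u=np.mgrid[0:480,0:640].astype(float)
    d=np.array([k1,0,0,0,0.])
    p=cv2.undistortPoints(np.stack([u.ravel(),v.ravel()],1)[:,None],K,d)[:,0].reshape(480,640,2)
    P=np.dstack([p*z[...,None],z]); W=P@c['T'][:3,:3].T+c['T'][:3,3]; W[z==0]=np.nan
    return W
def save(img,name,s=1):
    cv2.imwrite('pics/'+name,cv2.resize(img[...,::-1],None,fx=s,fy=s,interpolation=cv2.INTER_CUBIC))
E
python3 - <<'E'
from h import *
for n in('scene','top'):
    c=grab(n); save(c['frame'],n+'0.png'); print(c['T'].round(3).tolist())
print(get_state())
E
```

```text
[[0.103, 0.627, -0.772, 1.766], [0.995, -0.053, 0.089, -0.145], [0.015, -0.777, -0.629, 1.089], [0.0, 0.0, 0.0, 1.0]]
[[-0.007, -0.992, 0.128, 0.335], [-1.0, 0.004, -0.02, 0.026], [0.019, -0.129, -0.992, 1.698], [0.0, 0.0, 0.0, 1.0]]
{'time_s': 0.1, 'joints': array([-4.92679017e+01,  2.05863485e+01,  6.39594939e-01, -1.96456894e-02,
       -7.01378983e+01, -1.65066358e+01]), 'qd': array([ 0.03492406, -0.10735396,  0.14240416,  0.02064829,  0.0516219 ,
        0.09366415]), 'joint_torque': array([-1.90005303e-03, -5.84163702e+01,  2.93752474e+01,  7.01560020e+00,
        1.01840735e-02, -4.66135725e-05]), 'tcp_pos': array([ 0.27676341, -0.61515013,  0.22212583]), 'eef_rot': array([ 1.79913589e+02, -6.34604688e-03, -1.55781221e+02]), 'contact_force': array([-0.23708942, -0.43041428,  0.92385081]), 'moment': array([ 0.00818492, -0.00112486,  0.0520287 ]), 'gripper_force': 0.0, 'gripper_width': 0.08731793075613434}
```

View pics/scene0.png

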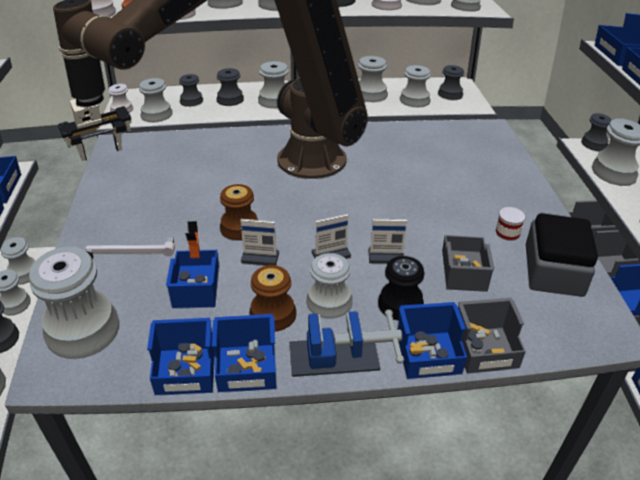

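View pics/top0.png

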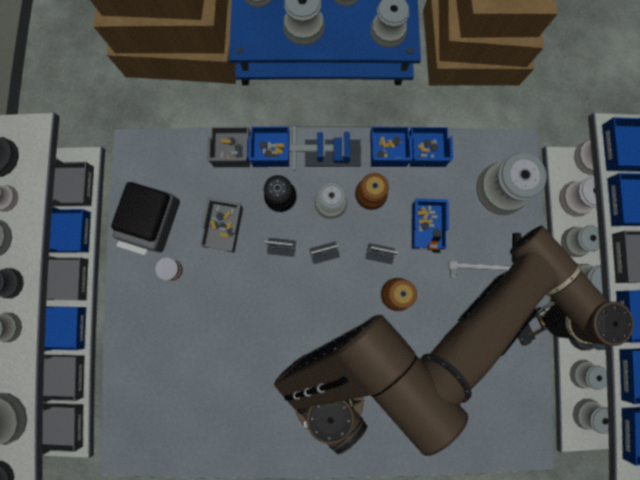

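The scene view looks back at the robot. The top view has +x up and +y (robot's left) left. There are two bronze winches: top (372,190) / scene (271,290), and top (400,293) / scene (237,205). The first is farther left and stands in the row behind the cards, so it is the one meant, and its card is at top (382,253), card_right. The clip is at top (434,240) / scene (193,240). I'll confirm with an enlarged crop.

```bash
python3 - <<'E'
from h import *
c=load('top'); W=cloud(c); f=c['frame']
save(f[160:320,340:500],'crop_top.png',3.75)
s=load('scene'); S=cloud(s); save(s['frame'][170:320,150:350],'crop_scene.png',4)
for n,W,pts in(('top',W,[(372,190),(400,293),(330,200),(280,193)]),('scene',S,[(271,275),(237,190)])):
    for u,v in pts: print(n,u,v,W[v,u].round(3))
for n,c,W in(('top',c,W),('scene',s,S)):
    h=cv2.cvtColor(c['frame'],cv2.COLOR_RGB2HSV); 
    z=W[...,2]
    print(n)
    # clip orange
    R=[(215,265,410,460),(215,265,180,205)][n=='scene']
    m=np.zeros(z.shape,bool); m[R[0]:R[1],R[2]:R[3]]=1
    f=c['frame'].astype(int)
    m&=(f[...,0]>90)&(f[...,0]>1.8*f[...,2])&(z>.03)
    ys,xs=np.where(m)
    for k in range(0,len(xs),max(1,len(xs)//25)): print(xs[k],ys[k],f[ys[k],xs[k]],W[ys[k],xs[k]].round(3))
    # blue bin and card tops
    ok=(z>.115)&(z<.14)
    p=W[ok&(W[...,0]>.3)&(W[...,0]<.72)&(W[...,1]<.3)&(W[...,1]>-.2)]
    print(len(p)); np.save(n+'cards.npy',p)
    for lo,hi in((-.19,-.06),(-.06,.08),(.08,.25)):
        q=p[(p[:,1]>lo)&(p[:,1]<hi)]; 
        if len(q): print(lo,len(q),q.mean(0).round(3),q.min(0).round(3),q.max(0).round(3))
E
```

```text
top 372 190 [ 0.696 -0.145  0.124]
top 400 293 [ 0.358 -0.228  0.131]
top 330 200 [ 0.662 -0.006  0.125]
top 280 193 [0.686 0.157 0.127]
scene 271 275 [ 0.707 -0.153  0.126]
scene 237 190 [ 0.355 -0.236  0.131]
top
2142
-0.19 503 [ 0.659 -0.154  0.125] [ 0.497 -0.189  0.115] [ 0.72  -0.109  0.134]
-0.06 915 [ 0.65  -0.008  0.125] [ 0.49  -0.058  0.115] [0.72  0.056 0.134]
0.08 649 [0.649 0.163 0.125] [0.516 0.117 0.115] [0.72  0.21  0.134]
scene
195 232 [108  46  17] [ 0.504 -0.346  0.107]
197 234 [155  91  70] [ 0.507 -0.341  0.103]
197 237 [174  90  62] [ 0.509 -0.342  0.094]
188 241 [113  67  51] [ 0.527 -0.364  0.097]
195 241 [104  43  13] [ 0.533 -0.345  0.1  ]
193 242 [114  47  16] [ 0.531 -0.35   0.096]
191 243 [111  46  14] [ 0.53  -0.356  0.092]
189 244 [115  60  43] [ 0.53  -0.362  0.089]
196 244 [112  53  26] [ 0.526 -0.344  0.085]
194 245 [115  50  19] [ 0.526 -0.35   0.081]
191 246 [130  55  17] [ 0.537 -0.356  0.088]
198 246 [124  65  43] [ 0.513 -0.342  0.067]
195 247 [130  56  18] [ 0.526 -0.348  0.075]
193 248 [131  57  19] [ 0.525 -0.354  0.071]
191 249 [132  56  15] [ 0.526 -0.359  0.069]
198 249 [107  51  32] [ 0.508 -0.344  0.052]
196 250 [133  58  20] [ 0.53  -0.346  0.068]
194 251 [130  56  20] [ 0.528 -0.352  0.063]
192 252 [130  56  18] [ 0.527 -0.358  0.06 ]
190 253 [104  48  33] [ 0.525 -0.364  0.055]
197 253 [133  57  17] [ 0.521 -0.346  0.05 ]
195 254 [134  57  18] [ 0.53  -0.35   0.055]
193 255 [141  60  19] [ 0.531 -0.356  0.053]
191 256 [128  57  26] [ 0.524 -0.363  0.043]
198 256 [127  54  19] [ 0.522 -0.345  0.04 ]
197 257 [101  48  35] [ 0.529 -0.347  0.043]
2142
-0.19 503 [ 0.659 -0.154  0.125] [ 0.497 -0.189  0.115] [ 0.72  -0.109  0.134]
-0.06 915 [ 0.65  -0.008  0.125] [ 0.49  -0.058  0.115] [0.72  0.056 0.134]
0.08 649 [0.649 0.163 0.125] [0.516 0.117 0.115] [0.72  0.21  0.134]
```

View pics/crop_top.png

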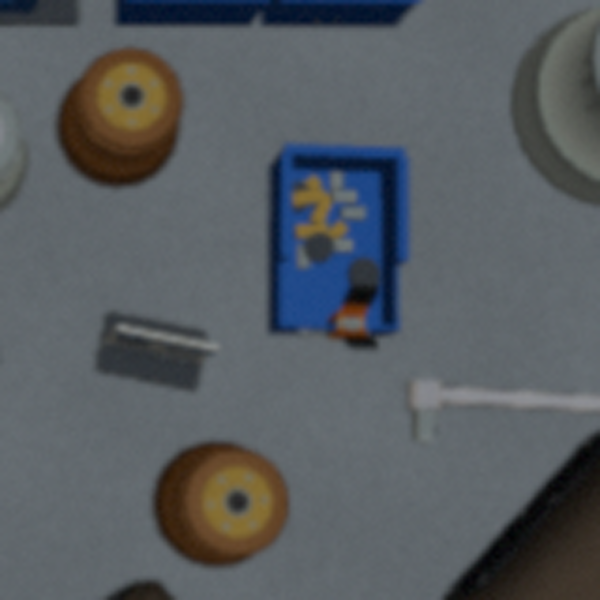

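View pics/crop_scene.png

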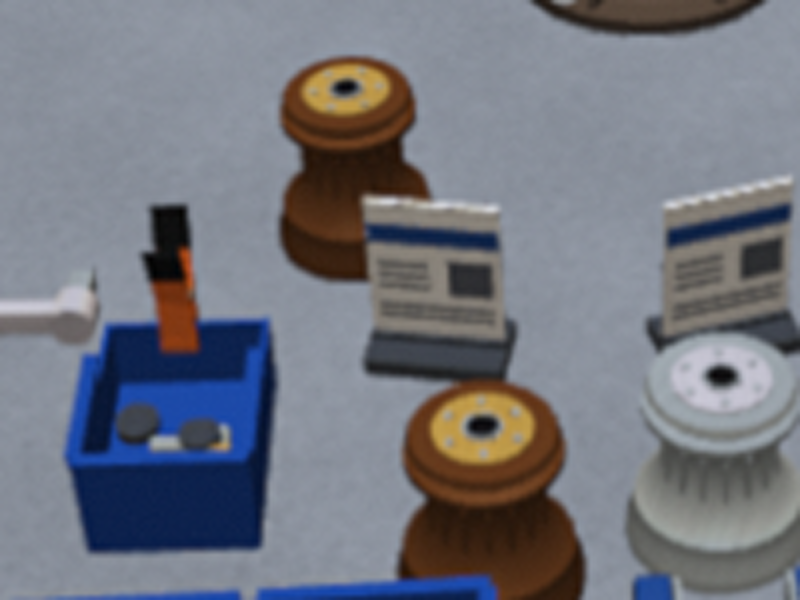

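The crops confirm it. The left bronze winch stands behind card_right, at scene crop (432,240), and the clip's handles are at crop (165,235). Next I'll measure the lip, clip, and card edge precisely.

```bash
cat > m.py <<'E'
from h import *
def line(p,name):
    for _ in range(3):
        c=np.median(p,0) if _==0 else p.mean(0); d=np.linalg.svd((p-c)[:,:2],full_matrices=False)[2][0]
        d*=np.sign(d[1]); r=(p-c)[:,:2]@np.array([-d[1],d[0]]); p=p[abs(r)<max(2.0*r.std(),.002)]
    t=(p-c)[:,:2]@d
    mid=c[:2]+d*(np.percentile(t,1)+np.percentile(t,99))/2
    print(name,len(p),'mid',mid.round(4),'yaw',np.degrees(np.arctan2(-d[0],d[1])).round(2),'len',np.ptp(t).round(3),'z',np.percentile(p[:,2],[5,50,95]).round(4),'rms',r.std().round(4))
E
python3 - <<'E'
from m import *
for n in('top','scene'):
    c=load(n);W=cloud(c);x,y,z=np.moveaxis(W,-1,0);f=c['frame'].astype(int)
    blue=(f[...,2]>1.5*f[...,0])
    box=(x>.45)&(x<.72)&(y>-.42)&(y<-.27)
    b=box&blue&(z>.02)
    print(n,'bin ext',np.nanmin(W[b],0).round(3),np.nanmax(W[b],0).round(3))
    line(W[b&(z>.046)&(z<.062)&(x<.545)],'lip'); 
    m=(x>.45)&(x<.58)&(y>-.40)&(y<-.30)&(z>.062)&~blue
    p=W[m]; print('clip',len(p)); 
    for a in np.arange(.065,.15,.01):
        q=p[abs(p[:,2]-a)<.005]
        if len(q): print(a.round(3),len(q),q.mean(0).round(3),q.min(0).round(3),q.max(0).round(3))
    k=(x>.44)&(x<.56)&(y>-.235)&(y<-.10)
    line(W[k&(z>.118)&(z<.145)],'card'); line(W[k&(z>.03)&(z<.145)],'board')
    s=k&(z>.006)&(z<.024)
    q=W[s]; 
    r=cv2.minAreaRect((q[:,:2]*1000).astype(np.float32)); print('base',len(q),r)
E
```

```text
top bin ext [ 0.511 -0.408  0.02 ] [ 0.679 -0.29   0.136]
lip 45 mid [ 0.5172 -0.3468] yaw 0.07 len 0.112 z [0.0468 0.0532 0.0606] rms 0.0055
clip 120
0.065 1 [ 0.523 -0.338  0.063] [ 0.523 -0.338  0.063] [ 0.523 -0.338  0.063]
0.075 13 [ 0.515 -0.347  0.076] [ 0.505 -0.361  0.072] [ 0.522 -0.338  0.08 ]
0.085 25 [ 0.513 -0.351  0.084] [ 0.504 -0.361  0.08 ] [ 0.521 -0.339  0.089]
0.095 18 [ 0.519 -0.348  0.094] [ 0.499 -0.362  0.09 ] [ 0.526 -0.338  0.1  ]
0.105 14 [ 0.518 -0.348  0.104] [ 0.502 -0.358  0.101] [ 0.529 -0.339  0.108]
0.115 18 [ 0.514 -0.348  0.116] [ 0.494 -0.361  0.112] [ 0.534 -0.338  0.12 ]
0.125 11 [ 0.515 -0.349  0.127] [ 0.489 -0.359  0.121] [ 0.538 -0.338  0.13 ]
0.135 20 [ 0.512 -0.351  0.134] [ 0.489 -0.361  0.13 ] [ 0.542 -0.338  0.139]
card 43 mid [ 0.4971 -0.1792] yaw -12.75 len 0.085 z [0.1219 0.129  0.136 ] rms 0.0014
board 116 mid [ 0.496  -0.1793] yaw -12.69 len 0.087 z [0.0382 0.0903 0.1346] rms 0.0007
base 349 ((498.926513671875, -168.15194702148438), (117.640869140625, 134.48382568359375), 0.5289424657821655)
scene bin ext [ 0.508 -0.411  0.02 ] [ 
[... 325 characters left out ...]
 [ 0.537 -0.342  0.09 ]
0.095 25 [ 0.525 -0.351  0.095] [ 0.505 -0.366  0.091] [ 0.533 -0.341  0.1  ]
0.105 44 [ 0.516 -0.352  0.106] [ 0.492 -0.365  0.1  ] [ 0.539 -0.341  0.11 ]
0.115 57 [ 0.513 -0.352  0.115] [ 0.492 -0.366  0.11 ] [ 0.542 -0.34   0.12 ]
0.125 55 [ 0.511 -0.353  0.125] [ 0.481 -0.366  0.12 ] [ 0.544 -0.342  0.13 ]
0.135 40 [ 0.515 -0.353  0.133] [ 0.488 -0.364  0.13 ] [ 0.548 -0.34   0.136]
card 144 mid [ 0.5012 -0.1827] yaw -12.16 len 0.091 z [0.1186 0.1257 0.132 ] rms 0.0024
board 927 mid [ 0.5013 -0.1825] yaw -11.92 len 0.091 z [0.0351 0.0827 0.1276] rms 0.0023
base 428 ((496.6689453125, -169.7120361328125), (100.92102813720703, 128.33425903320312), 2.5106542110443115)
```

>>> {"op": "apply_moves", "data": {"targets": [[1, -0.0272, 0.0119, 0, 0, 0, 0], [1, -0.0272, 0.0119, 0, 0, 0, 0], [1, -0.0272, 0.0119, 0, 0, 0, 0], [1, -0.0272, 0.0119, 0, 0, 0, 0], [1, -0.0272, 0.0119, 0, 0, 0, 0], [1, -0.0272, 0.0119, 0, 0, 0, 0], [1, -0.0272, 0.0119, 0, 0, 0, 0], [1, -0.0272, 0.0119, 0, 0, 0, 0], [1, -0.0272, 0.0119, 0, 0, 0, 0], [1, -0.0272, 0.0119, 0, 0, 0, 0], [1, -0.0272, 0.0119, 0, 0, 0, 0], [1, -0.0272, 0.0119, 0, 0, 0, 0]], "newtons": 30}}

```text
time_s: 1.1
tcp_pos: [0.5166, -0.35, 0.2226]
eef_rot: [180.0, -0.0, -155.8]
contact_force: [0.4, -0.3, -0.5]
gripper_width: 0.0873
gripper_force: 0.0
```

>>> {"op": "apply_moves", "data": {"targets": [[1, 0, 0, 0, 0, 0, -0.0731], [1, 0, 0, 0, 0, 0, -0.0731], [1, 0, 0, 0, 0, 0, -0.0731], [1, 0, 0, 0, 0, 0, -0.0731], [1, 0, 0, 0, 0, 0, -0.0731], [1, 0, 0, 0, 0, 0, -0.0731], [1, 0, 0, 0, 0, 0, -0.0731], [1, 0, 0, 0, 0, 0, -0.0731], [1, 0, 0, 0, 0, 0, -0.0731], [1, 0, 0, 0, 0, 0, -0.0731], [1, 0, 0, 0, 0, 0, 0], [1, 0, 0, 0, 0, 0, 0]]}}

```text
time_s: 2.1
tcp_pos: [0.5158, -0.3513, 0.2226]
eef_rot: [180.0, 0.0, -90.2]
contact_force: [-0.1, 0.5, 0.2]
gripper_width: 0.0876
gripper_force: 0.0
```

>>> {"op": "apply_moves", "data": {"targets": [[1, 0, 0, 0.02, 0, 0, 0], [1, 0, 0, 0.02, 0, 0, 0], [1, 0, 0, 0.02, 0, 0, 0], [1, 0, 0, 0.016, 0, 0, 0], [1, 0, 0, 0.014, 0, 0, 0], [1, 0, 0, 0.012, 0, 0, 0], [1, 0, 0, 0, 0, 0, 0]]}}

```text
time_s: 2.68
tcp_pos: [0.5145, -0.3507, 0.1181]
eef_rot: [179.8, 0.1, -90.2]
contact_force: [-0.2, 0.9, -0.9]
gripper_width: 0.0876
gripper_force: 0.0
```

```bash
python3 - <<'E'
from m import *
c=grab('scene'); save(c['frame'][170:280,120:270],'grasp.png',5); print(get_state()['tcp_pos'])
W=cloud(c);x,y,z=np.moveaxis(W,-1,0);f=c['frame'].astype(int)
m=(x>.42)&(x<.62)&(y>-.42)&(y<-.28)&(z>.085)&(z<.15)
p=W[m]
for a in np.arange(.09,.15,.01):
    q=p[abs(p[:,2]-a)<.005]; print(a.round(3),len(q),np.sort(q[:,0])[::max(1,len(q)//14)].round(3))
for lo,hi in((.42,.485),(.488,.545),(.55,.62)):
    q=p[(p[:,0]>lo)&(p[:,0]<hi)]; 
    if len(q): print(lo,len(q),np.percentile(q,[3,50,97],axis=0).round(3).tolist())
E
```

```text
[ 0.51527814 -0.35113582  0.11972822]
0.09 13 [0.504 0.505 0.507 0.507 0.511 0.515 0.529 0.53  0.531 0.531 0.531 0.533
 0.616]
0.1 16 [0.499 0.499 0.5   0.502 0.502 0.504 0.504 0.505 0.506 0.508 0.51  0.528
 0.532 0.533 0.535 0.537]
0.11 7 [0.501 0.501 0.503 0.505 0.535 0.536 0.539]
0.12 9 [0.539 0.54  0.54  0.542 0.569 0.57  0.573 0.573 0.574]
0.13 34 [0.54  0.545 0.569 0.571 0.572 0.572 0.573 0.574 0.574 0.574 0.575 0.575
 0.575 0.575 0.577 0.578 0.579]
0.14 21 [0.461 0.567 0.57  0.572 0.572 0.573 0.573 0.574 0.574 0.574 0.575 0.575
 0.575 0.576 0.576 0.577 0.577 0.577 0.577 0.578 0.578]
0.42 3 [[0.461, -0.342, 0.143], [0.461, -0.341, 0.146], [0.461, -0.341, 0.15]]
0.488 41 [[0.499, -0.353, 0.086], [0.515, -0.343, 0.1], [0.542, -0.341, 0.128]]
0.55 70 [[0.569, -0.361, 0.124], [0.575, -0.35, 0.135], [0.581, -0.34, 0.149]]
```

View pics/grasp.png

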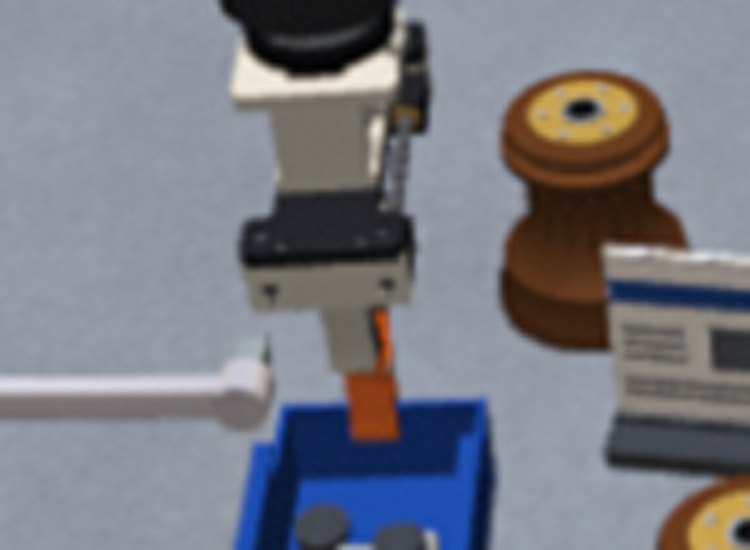

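The picture shows the far finger over the clip, with its lower end at crop (355,370) and the clip's +x handle to its right at crop (382,330). I'll check the fingertip height by ray, because it looks high.

```bash
python3 - <<'E'
from h import *
c=load('scene')
def proj(P):
    T=np.linalg.inv(c['T']); r=T[:3,:3]; 
    return cv2.projectPoints(np.array(P,float),cv2.Rodrigues(r)[0],T[:3,3],c['camera_matrix'],np.array([float(c['k1']),0,0,0,0]))[0][:,0]
for xx in(.565,.575):
  for y in(-.361,-.342):
    for z in(.1,.12): q=proj([[xx,y,z]])[0]; print(xx,y,z,((q-[120,170])*5).round(0))
# clip handle end +x, corners at y=-.351+-12
for x,y,z in((.543,-.339,.133),(.543,-.363,.133),(.489,-.339,.133),(.526,-.339,.077),(.526,-.363,.077)): print('clip',(x,y,z),((proj([[x,y,z]])[0]-[120,170])*5).round(0))
E
```

```text
0.565 -0.361 0.1 [339. 397.]
0.565 -0.361 0.12 [334. 367.]
0.565 -0.342 0.1 [376. 395.]
0.565 -0.342 0.12 [371. 365.]
0.575 -0.361 0.1 [337. 410.]
0.575 -0.361 0.12 [332. 380.]
0.575 -0.342 0.1 [375. 408.]
0.575 -0.342 0.12 [370. 378.]
clip (0.543, -0.339, 0.133) [377. 317.]
clip (0.543, -0.363, 0.133) [330. 320.]
clip (0.489, -0.339, 0.133) [384. 253.]
clip (0.526, -0.339, 0.077) [392. 381.]
clip (0.526, -0.363, 0.077) [346. 384.]
```

```bash
python3 - <<'E'
from h import *
c=load('scene'); W=cloud(c)
for col in (340,355,365):
    u=120+col//5
    print(u); 
    for v in range(222,262,2): print(v,W[v,u].round(3),c['frame'][v,u])
E
```

```text
188
222 [ 0.61  -0.342  0.22 ] [58 56 51]
224 [ 0.613 -0.342  0.217] [120 115 105]
226 [ 0.604 -0.344  0.204] [118 113 103]
228 [ 0.608 -0.344  0.201] [117 113 103]
230 [ 0.602 -0.346  0.19 ] [117 112 103]
232 [ 0.575 -0.352  0.164] [105 102  93]
234 [ 0.576 -0.352  0.158] [105 101  93]
236 [ 0.574 -0.353  0.15 ] [105 100  92]
238 [ 0.577 -0.354  0.146] [106 102  93]
240 [ 0.574 -0.355  0.138] [109 104  96]
242 [ 0.575 -0.356  0.132] [113 109  99]
244 [ 0.575 -0.356  0.126] [125 113 109]
246 [ 0.524 -0.366  0.078] [148 134 136]
248 [ 0.434 -0.383 -0.003] [139 135 141]
250 [ 0.446 -0.382 -0.   ] [ 94 112 159]
252 [ 0.524 -0.369  0.057] [15 35 86]
254 [ 0.521 -0.37   0.048] [11 34 80]
256 [ 0.509 -0.373  0.032] [10 35 83]
258 [ 0.512 -0.374  0.027] [12 36 82]
260 [ 0.521 -0.373  0.028] [14 35 82]
191
222 [ 0.61  -0.335  0.22 ] [59 55 52]
224 [ 0.613 -0.335  0.216] [121 115 106]
226 [ 0.603 -0.337  0.203] [117 111 101]
228 [ 0.606 -0.337  0.199] [118 113 103]
230 [ 0.606 -0.338  0.193] [117 113 102]
232 [ 0.581 -0.343  0.168] [105 101  92]
234 [ 0.575 -0.345  0.157] [107 102  93]
236 [ 
[... 626 characters left out ...]
202] [118 113 103]
228 [ 0.599 -0.334  0.194] [118 114 104]
230 [ 0.611 -0.333  0.197] [111 108  98]
232 [ 0.566 -0.341  0.156] [76 74 68]
234 [ 0.567 -0.341  0.15 ] [83 83 77]
236 [ 0.575 -0.341  0.15 ] [90 89 81]
238 [ 0.576 -0.341  0.145] [104 101  92]
240 [ 0.577 -0.342  0.139] [108 106  97]
242 [ 0.572 -0.344  0.129] [111 108 100]
244 [ 0.574 -0.344  0.125] [110  75  56]
246 [ 0.531 -0.352  0.082] [134  57  18]
248 [ 0.528 -0.353  0.074] [139  61  21]
250 [ 0.527 -0.354  0.066] [139  61  22]
252 [ 0.532 -0.355  0.063] [137  60  22]
254 [ 0.526 -0.356  0.052] [146  63  21]
256 [ 0.517 -0.359  0.037] [139  60  20]
258 [ 0.511 -0.361  0.025] [56 41 66]
260 [ 0.518 -0.36   0.024] [10 34 82]
```

The whole gripper appears about 20 mm higher than the state says. I'll cross-check with the initial scene image, where TCP z was 0.222, and with the current top view.

```bash
python3 - <<'E'
from h import *
# initial scene was overwritten in npz; use pics/scene0.png + project expected fingertips
c=load('scene'); T=np.linalg.inv(c['T'])
def proj(P): return cv2.projectPoints(np.array(P,float),cv2.Rodrigues(T[:3,:3])[0],T[:3,3],c['camera_matrix'],np.array([float(c['k1']),0,0,0,0]))[0][:,0].round(0)
ty=np.array([-.41,.912,0]); tx=np.array([-.912,-.41,0]); p=np.array([.277,-.615,.222])
im=cv2.imread('pics/scene0.png')
for dz in(-.019,.0):
  for s in(.044,.065,-.044,-.065):
    q=[p+s*ty+e*tx+[0,0,dz] for e in(-.0095,.0095)]
    r=proj(q); print(dz,s,r.tolist())
    for a in r: im[int(a[1]),int(a[0])]=(0,0,255) if dz<0 else (0,255,0)
a=cv2.resize(im[90:190,40:160],None,fx=5,fy=5,interpolation=cv2.INTER_NEAREST)
t=grab('top'); W=cloud(t); x,y,z=np.moveaxis(W,-1,0)
b=cv2.resize(t['frame'][190:290,380:480][...,::-1],None,fx=5,fy=5)
cv2.imwrite('pics/chk.png',cv2.resize(np.hstack([a,b]),None,fx=.72,fy=.72))
m=(x>.4)&(x<.64)&(y>-.45)&(y<-.26)&(z>.09)&(z<.3)
p=W[m]
for a in np.arange(.1,.3,.01):
    q=p[abs(p[:,2]-a)<.005]
    if len(q): print(a.round(2),len(q),np.percentile(q[:,:2],[3,97],axis=0).round(3).tolist())
E
```

```text
-0.019 0.044 [[118.0, 158.0], [117.0, 155.0]]
-0.019 0.065 [[125.0, 156.0], [124.0, 153.0]]
-0.019 -0.044 [[88.0, 167.0], [87.0, 164.0]]
-0.019 -0.065 [[81.0, 169.0], [80.0, 166.0]]
0.0 0.044 [[117.0, 152.0], [116.0, 149.0]]
0.0 0.065 [[124.0, 150.0], [123.0, 147.0]]
0.0 -0.044 [[87.0, 161.0], [86.0, 158.0]]
0.0 -0.065 [[80.0, 163.0], [79.0, 160.0]]
0.1 6 [[0.499, -0.352], [0.528, -0.337]]
0.11 1 [[0.53, -0.347], [0.53, -0.347]]
0.12 3 [[0.497, -0.361], [0.531, -0.345]]
0.13 6 [[0.489, -0.36], [0.541, -0.343]]
0.14 3 [[0.489, -0.358], [0.492, -0.345]]
0.2 36 [[0.43, -0.326], [0.529, -0.311]]
0.21 125 [[0.441, -0.386], [0.523, -0.311]]
0.22 54 [[0.424, -0.384], [0.503, -0.313]]
0.23 286 [[0.419, -0.386], [0.493, -0.313]]
0.24 42 [[0.419, -0.38], [0.492, -0.312]]
0.28 8 [[0.499, -0.315], [0.521, -0.31]]
0.29 3 [[0.501, -0.312], [0.506, -0.311]]
```

View pics/chk.png

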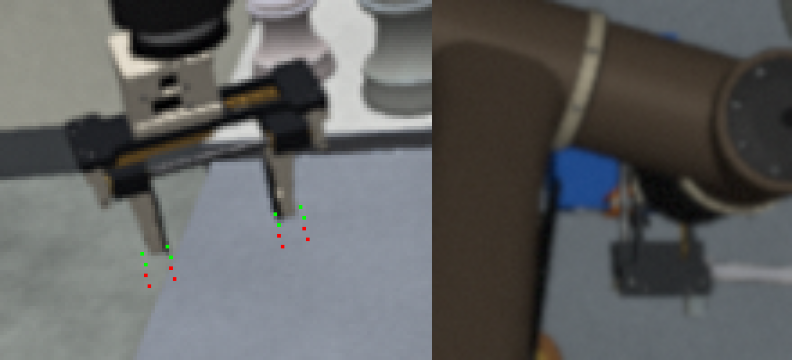

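The red dots (nominal tips, 19 mm ahead) lie below the real fingertips, which sit near the green dots at nominal TCP height. So the real tool is about 20 mm shorter than stated, with no lateral offset. I'll go 20 mm lower, which stays clear of the walls either way, and then squeeze.

>>> {"op": "apply_moves", "data": {"targets": [[1, 0, 0, 0.01, 0, 0, 0], [1, 0, 0, 0.01, 0, 0, 0], [1, 0, 0, 0, 0, 0, 0], [1, 0, 0, 0, 0, 0, 0]]}}

```text
time_s: 3.12
tcp_pos: [0.5155, -0.3512, 0.1003]
eef_rot: [179.9, 0.0, -90.0]
contact_force: [0.5, -0.3, 0.7]
gripper_width: 0.0876
gripper_force: 0.0
```

```bash
python3 - <<'E'
from h import *
c=grab('scene'); save(c['frame'][170:280,120:270],'grasp2.png',5); W=cloud(c); s=get_state(); print(s['tcp_pos'],s['contact_force'])
x,y,z=np.moveaxis(W,-1,0)
m=(x>.55)&(x<.6)&(y>-.37)&(y<-.33)&(z>.06)&(z<.16); print(np.percentile(W[m],[2,50,98],axis=0).round(3))
E
```

```text
[ 0.51590546 -0.35142013  0.10082451] [-0.12768752 -0.45020926 -0.43649789]
[[ 0.568 -0.361  0.105]
 [ 0.576 -0.35   0.127]
 [ 0.585 -0.34   0.151]]
```

View pics/grasp2.png

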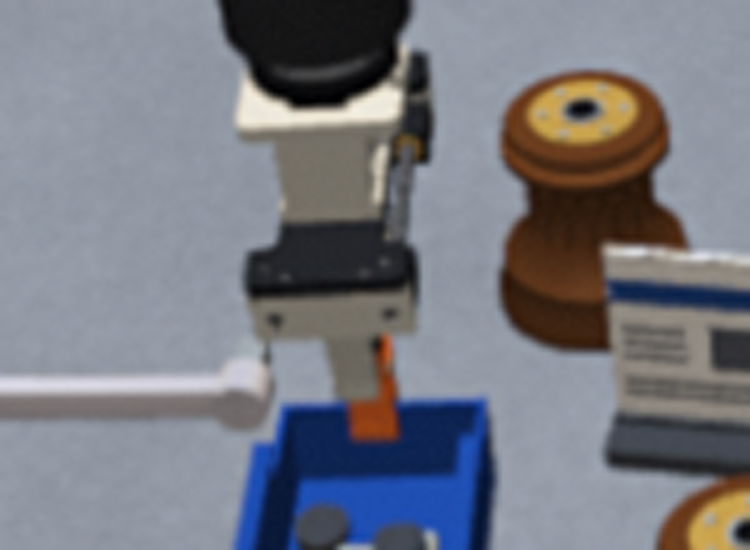

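The fingertips (crop (355,397)) are now around z 0.102, at the handles. Squeezing.

>>> {"op": "apply_moves", "data": {"targets": [[0.5, 0, 0, 0, 0, 0, 0], [0.5, 0, 0, 0, 0, 0, 0], [0.4, 0, 0, 0, 0, 0, 0], [0.3, 0, 0, 0, 0, 0, 0], [0.1, 0, 0, 0, 0, 0, 0], [0, 0, 0, 0, 0, 0, 0], [0, 0, 0, 0, 0, 0, 0], [0, 0, 0, 0, 0, 0, 0], [0, 0, 0, 0, 0, 0, 0], [0, 0, 0, 0, 0, 0, 0]], "newtons": 32}}

```text
time_s: 4.0
tcp_pos: [0.516, -0.3514, 0.1009]
eef_rot: [180.0, 0.0, -90.0]
contact_force: [0.1, 0.2, 0.3]
gripper_width: 0.0262
gripper_force: 9.2
```

>>> {"op": "apply_moves", "data": {"targets": [[0, 0, 0, 0, 0, 0, 0], [0, 0, 0, 0, 0, 0, 0], [0, 0, 0, 0, 0, 0, 0], [0, 0, 0, 0, 0, 0, 0], [0, 0, 0, 0, 0, 0, 0], [0, 0, 0, 0, 0, 0, 0]]}}

```text
time_s: 4.5
tcp_pos: [0.516, -0.3514, 0.101]
eef_rot: [180.0, -0.0, -90.0]
contact_force: [0.8, -0.4, -0.7]
gripper_width: 0.0177
gripper_force: 32.0
```

It is fully open (17.7 mm, 32 N). Lifting straight up.

>>> {"op": "apply_moves", "data": {"targets": [[0, 0, 0, -0.005, 0, 0, 0], [0, 0, 0, -0.01, 0, 0, 0], [0, 0, 0, -0.015, 0, 0, 0], [0, 0, 0, -0.02, 0, 0, 0], [0, 0, 0, -0.02, 0, 0, 0], [0, 0, 0, -0.02, 0, 0, 0], [0, 0, 0, -0.02, 0, 0, 0], [0, 0, 0, -0.01, 0, 0, 0], [0, 0, 0, 0, 0, 0, 0], [0, 0, 0, 0, 0, 0, 0]]}}

```text
time_s: 5.33
tcp_pos: [0.5161, -0.3513, 0.2214]
eef_rot: [-179.9, 0.0, -90.0]
contact_force: [-0.5, -0.2, -0.6]
gripper_width: 0.0174
gripper_force: 32.0
```

```bash
cat > clip.py <<'E'
from m import *
def meas(show=None):
    c=grab('scene'); W=cloud(c); x,y,z=np.moveaxis(W,-1,0); f=c['frame'].astype(int)
    s=get_state(); t=s['tcp_pos']; print(t.round(4),s['eef_rot'].round(1),s['gripper_width'],s['gripper_force'])
    m=(f[...,0]>1.8*f[...,2])&(f[...,0]>90)&(abs(x-t[0])<.05)&(abs(y-t[1])<.05)&(z>t[2]-.12)&(z<t[2]+.03)
    p=W[m]; v,u=np.where(m)
    print('orange n',len(p),'px',u.min(),u.max(),v.min(),v.max())
    for a in np.arange(-.1,.03,.01):
        q=p[abs(p[:,2]-t[2]-a)<.005]
        if len(q): print('dz',a.round(2),len(q),(q-t).mean(0).round(4),np.ptp(q[:,1]).round(3))
    if show: a,b,cc,d=show[1]; save(c['frame'][a:b,cc:d],show[0],show[2])
E
python3 -c "
from clip import *
meas(('lift.png',(140,270,130,280),5*.9))"
```

```text
[ 0.5156 -0.3511  0.2203] [180.   0. -90.] 0.01714166416242192 31.982969641685486
orange n 213 px 183 193 201 224
dz -0.06 27 [ 0.0186 -0.0006 -0.0591] 0.02
dz -0.05 37 [ 0.0143  0.0008 -0.0501] 0.021
dz -0.04 35 [ 0.0164 -0.0012 -0.0398] 0.022
dz -0.03 37 [ 0.0126 -0.0008 -0.0301] 0.021
dz -0.02 40 [ 0.0092 -0.0008 -0.0208] 0.023
dz -0.01 31 [ 0.0084  0.0005 -0.0101] 0.02
dz -0.0 6 [ 0.0125 -0.0039 -0.0025] 0.017
```

View pics/lift.png

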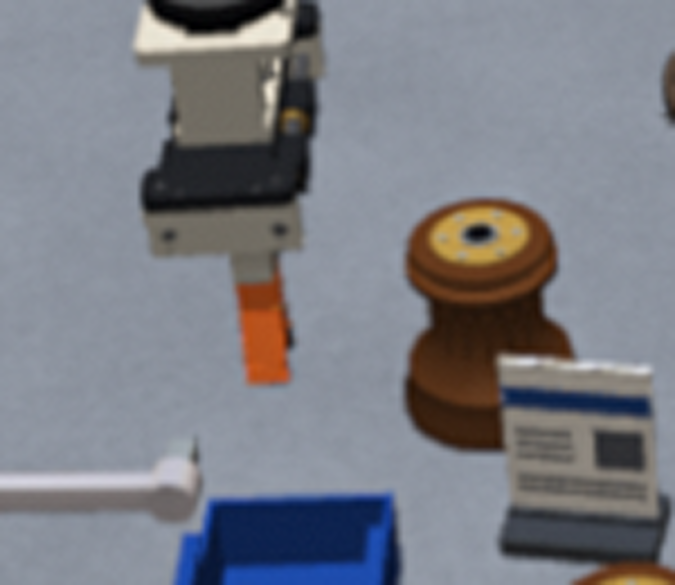

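The clip is held upright and open, with jaw tips 62 mm below the reported TCP. Moving over the card at (0.499, -0.181), yaw -12.4°, staying high.

>>> {"op": "apply_moves", "data": {"targets": [[0, 0, 0, -0.01, 0, 0, 0], [0, 0, 0, -0.01, 0, 0, 0], [0, -0.008, 0.0006, 0, 0, 0, 0], [0, -0.017, 0.0016, 0, 0, 0, 0], [0, -0.017, 0.0016, 0, 0, 0, 0], [0, -0.017, 0.0016, 0, 0, 0, 0], [0, -0.017, 0.0016, 0, 0, 0, 0], [0, -0.017, 0.0016, 0, 0, 0, 0], [0, -0.017, 0.0016, 0, 0, 0, 0], [0, -0.017, 0.0016, 0, 0, 0, 0], [0, -0.017, 0.0016, 0, 0, 0, 0], [0, -0.017, 0.0016, 0, 0, 0, 0], [0, -0.009, 0.0016, 0, 0, 0, 0], [0, 0, 0, 0, 0, 0, 0.046], [0, 0, 0, 0, 0, 0, 0.046], [0, 0, 0, 0, 0, 0, 0.046], [0, 0, 0, 0, 0, 0, 0], [0, 0, 0, 0, 0, 0, 0]]}}

```text
time_s: 6.88
tcp_pos: [0.4993, -0.1813, 0.241]
eef_rot: [-180.0, 0.0, -102.3]
contact_force: [0.3, -0.1, -0.2]
gripper_width: 0.0176
gripper_force: 32.0
```

```bash
python3 - <<'E'
from clip import *
meas()
c=load('scene'); W=cloud(c); x,y,z=np.moveaxis(W,-1,0); f=c['frame'].astype(int)
k=(x>.44)&(x<.56)&(y>-.25)&(y<-.10)&~((f[...,0]>1.5*f[...,2]))
line(W[k&(z>.03)&(z<.135)],'board')
E
```

```text
[ 0.4994 -0.1813  0.241 ] [-180.     0.  -102.3] 0.017507964073495495 31.983168125152588
orange n 231 px 250 261 186 211
dz -0.07 2 [ 0.0199 -0.0026 -0.0652] 0.013
dz -0.06 33 [ 0.0178 -0.0046 -0.0592] 0.029
dz -0.05 42 [ 0.0154 -0.0034 -0.0493] 0.028
dz -0.04 43 [ 0.013  -0.0029 -0.0395] 0.025
dz -0.03 36 [ 0.0106 -0.0027 -0.0295] 0.023
dz -0.02 35 [ 0.0078 -0.003  -0.0203] 0.023
dz -0.01 35 [ 0.0088 -0.0013 -0.0103] 0.023
dz -0.0 5 [ 0.0081  0.0058 -0.0019] 0.015
board 919 mid [ 0.5015 -0.1824] yaw -11.98 len 0.091 z [0.036  0.0826 0.128 ] rms 0.0024
```

>>> {"op": "apply_moves", "data": {"targets": [[0, 0, 0, 0.008, 0, 0, 0], [0, 0, 0, 0.01, 0, 0, 0], [0, 0, 0, 0.01, 0, 0, 0], [0, 0, 0, 0.01, 0, 0, 0], [0, 0, 0, 0.008, 0, 0, 0], [0, 0, 0, 0.006, 0, 0, 0], [0, 0, 0, 0.005, 0, 0, 0], [0, 0, 0, 0.005, 0, 0, 0], [0, 0, 0, 0.005, 0, 0, 0], [0, 0, 0, 0, 0, 0, 0], [0, 0, 0, 0, 0, 0, 0], [0, 0, 0, 0, 0, 0, 0], [0, 0, 0, 0, 0, 0, 0]]}}

```text
time_s: 8.02
tcp_pos: [0.4997, -0.1814, 0.1744]
eef_rot: [-180.0, 0.0, -102.4]
contact_force: [-0.5, 0.5, -0.5]
gripper_width: 0.0176
gripper_force: 32.0
```

```bash
python3 - <<'E'
from clip import *
meas(('end.png',(170,270,210,330),5))
c=load('scene'); W=cloud(c); x,y,z=np.moveaxis(W,-1,0); f=c['frame'].astype(int)
k=(x>.44)&(x<.56)&(y>-.25)&(y<-.10)&~((f[...,0]>1.5*f[...,2]))
line(W[k&(z>.03)&(z<.105)],'board'); print(get_state()['contact_force'])
E
```

```text
[ 0.4996 -0.1814  0.1744] [-180.     0.  -102.4] 0.017290178345899507 31.982958912849426
orange n 211 px 251 262 209 232
dz -0.07 1 [ 0.0204 -0.0025 -0.0654] 0.0
dz -0.06 26 [ 0.0199 -0.0048 -0.0598] 0.021
dz -0.05 37 [ 0.0158 -0.0034 -0.0498] 0.027
dz -0.04 37 [ 0.0151 -0.0031 -0.0403] 0.021
dz -0.03 38 [ 0.0105 -0.0022 -0.03  ] 0.024
dz -0.02 36 [ 0.0083 -0.0017 -0.0196] 0.026
dz -0.01 31 [ 0.0089 -0.0015 -0.01  ] 0.026
dz -0.0 5 [ 0.0116  0.0052 -0.0018] 0.01
board 643 mid [ 0.5011 -0.1823] yaw -12.09 len 0.092 z [0.033  0.0659 0.0993] rms 0.0022
[-0.4143255   0.04109263 -0.7772046 ]
```

View pics/end.png

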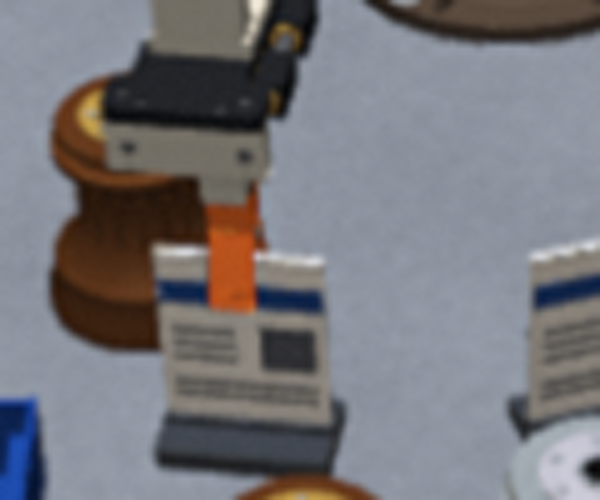

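The picture shows the far jaw (crop (232,255)–(232,310)) hanging well below the card's top edge and near its middle. The card hasn't moved, and the force reading is within the sensor's noise. Handing in.

```bash
python3 -c "
from plant import *
print(close_job())"
```

```text
the job is handed in; nothing more can be done
None
```

The job is handed in: the orange clip is off the blue bin and held fully squeezed over the middle of card_right, the bronze winch's card; my last camera check showed the card unmoved and no sign of contact, but `close_job()` gave no pass/fail result.

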